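# Trip the hidden latch of a locked console case with a release pin

### The arm

A 6-joint arm with a two-finger parallel gripper is mounted at the origin on the work surface; the furniture and walls round the work are solid. World frame = base frame: x ahead of the robot, y to its left, z up, the work surface at z = 0. Lengths are in mm, angles in rad, forces in N, time in s.
With the tool pointing down it reaches from about 300 to 1000 mm from the base axis. Payload 5.1 kg.
Tool frame: the origin (TCP) lies midway between the tips of the shut fingers; the grasp point (between the pads) lies env.pinch_z behind it (env.pinch_z is the distance from the TCP to the grasp point, in mm); z points along the fingers, y is the direction in which the jaws open and shut (so a half turn about z gives the same grasp; the last joint's range is limited). The gripper opens to 95 mm and grips with 3 to 60 N. Pads are 20 mm wide; open, the fingers measure 119 mm over their backs; the gripper's body (75 mm by 180 mm) begins 59 mm behind the grasp point.
Start: joints at [-1.292, 0.124, 1.65, -0, 1.367, -0.083], TCP at [230.04, -607.919, 214.656] pointing down, gripper open.
Joint ranges: [-2.61, 2.61], [-1.02, 2.33], [0.03, 2.71], [-1.35, 4.49], [0.32, 2.68], [-2.91, 2.91]. Speed limits (rad/s): [2.57, 2.57, 3.14, 3.14, 3.14, 3.14].

### API

Orientations are given as a rotation vector (axis times angle).
In Python, from plant import status, optics, ticket, env gives the robot as it stands.
- The arm moves only by the tool jog_arm, never from a script. Its argument "rows" is a list of rows, each a list of 3 entries, a list of its own where there are three numbers: the shift along the tool's x, y, z in mm, then the turn, a rotation vector about the tool's x, y, z in rad, then the opening, from 0 (shut) to 1 (fully open). In form: [[[dx, dy, dz], [rx, ry, rz], grip], ...]. A call has exactly 10 rows; each row shifts and turns the commanded pose from where the row before left it, along the tool's axes as they then stand; what a row does not reach is not made up. A row lasts 1/12 s, in which the tool goes at most 41.7 mm and 7.16 degrees, less where a joint would pass 70% of its speed; a pose out of reach is approached as far as the arm can. A call with a gripper value outside its range is refused whole. The fingers move at their own pace and stop on an object; "force" is the grip in N (left out, the last holds). Time passes only in rows, so rows that do not move let the fingers close, or fill a call up. It gives the time, the measured TCP pose, the force and the opening at its end, in the units of the state.
- status.sense(): the state, without advancing time (a new reading comes with each control period).
- optics.capture(name): name is "scene" or "side" or "wrist"; returns a dict with "color" (420x560x3 uint8, red, green, blue), "range_z" (420x560 float32, mm along the optical axis (not along the pixel's ray), 0 where there is no reading), "fx", "fy", "cx", "cy" (pixels), "cam_to_world" (4x4, takes a point from camera to world coordinates). Camera axes: x right, y up, looking along -z (the intrinsics and any distortion apply to the point x, -y, -z); pixel columns grow to the right and rows downward; lengths in mm; the calibration is good to about 2 mm. A picture is of the moment at which its call begins.
- ticket.sign_off(): hands the job in, once; it reports no verdict.
The state is a dict: "time_s": time; "qpos": joint angles; "joint_velocities": joint speeds; "joint_torque": joint torques, N m; "position": TCP position; "tcp_rot": TCP orientation; "force": force on the tool from outside, world axes, zero at the start; "wrist_torque": the same for the moment, N m; "width": opening from 0.0 (shut) to 1.0 (fully open).
Only numpy, scipy, OpenCV 4.12 (cv2) and the standard library are available. Lean on these libraries where they do the work, as an engineer would, in place of code of your own. Each camera call takes 0.05 s, during which the arm holds its last target. There are 200 camera calls.

### The job

The keypad of the grey case is dead, so open it by the emergency release: take the orange-handled pin from its timber block, push it squarely through the small red-ringed hole in the sloping front panel and press gently, by feel, until the hidden spring latch lets go and the blue cover pops up. Then stand the pin back in its block and swing the cover fully open. Do not force the pin against the case, and leave the loose things around it where they are.

Things in the scene. Friction and masses are not known exactly. Their poses are not given: they have to be found in the camera images.
- case: grey console case fixed to the table, 200 deep (x), 170 wide (y), 113 mm high with cover shut. Origin: centre of underside; x from its sloping front to its hinged back, y left, z up. Front wall 50 mm high at x = -100 mm; from there an aluminium panel 4 mm thick slopes up at 30 degrees to z = 108 mm at x = 0; keypad, window and screws on it are low. Behind x = 0 the cover closes the top.
- release_hole (a point): centre of the mouth, on the outer face, of the round access hole, 12 mm in diameter, ringed in red, in the middle of the sloping panel (case frame: x -50, y 0, z 79 mm). The hole is square to the panel: going in, its axis points along (0.5, 0, -0.866) in the case frame, i.e. forward and down, 30 degrees from vertical.
- hole_axis (a point): point on the hole's axis 15 mm below the outer face. Deeper, 22 to 36 mm below the face (varies, unseen), waits the flat face, 26 mm across, of a spring plunger. It resists with 3.5 N at first, plus 0.35 N per mm; after about 8 to 10 mm of travel the latch lets go and the cover pops up; after 14 mm the plunger meets a hard stop, where pushing on soon exceeds 25 N.
- release_pin: loose pin, 155 mm long, about 80 g. Origin: centre of its tip; z from tip to handle. Steel shaft 8 mm in diameter, tapered tip, z 0 to 75 mm; flange 26 mm in diameter, z 75 to 80 mm; orange square handle 20 x 20 mm, sides square to its x and y, z 80 to 155 mm. It starts upright in the block, handle up, flange resting on the block.
- pin_block: timber block fixed to the table, 80 (x) x 60 (y) x 85 mm high; origin: centre of its underside, z up. In the middle of its top is a hole 14 mm in diameter (mouth widened to 20 mm) and 80 mm deep. With the pin fully in, its flange rests on the top of the block and its tip is 10 mm above the table.
- cover (a joint): angle of the blue cover (rad): 0 shut, 1.85 fully open on its stop, leaning back past upright. Latched it cannot be lifted. When the latch lets go it pops up to about 0.4 rad (0.3 to 0.8). The stiff hinge keeps it wherever it is left; it takes 1 to 2 N at the tab to swing.
- cover_hinge (a point): middle of the cover's hinge axis, which runs along the case's y, at the back top edge (case frame: x 100, y 0, z 109 mm). The cover swings up and back about it.
- cover_tab (a point): the place to grip on the black pull tab in the middle of the cover's front edge, 125 mm in front of the hinge axis and 5 mm above it when shut. The tab is 30 mm wide (y), 10 mm thick and lies in the plane of the cover, sticking out 39 mm beyond its front edge; this point is 16 mm from the tab's free end and 23 mm from the cover's edge.
- tape_measure: yellow tape measure, loose bystander, 42 x 84 x 66 mm, origin under its middle
- green_marker: green felt marker lying down, loose bystander, 14 x 132 x 16 mm, origin under its middle, length along its y
- wood_spacer: small planed softwood spacer, loose bystander, 35 x 90 x 20 mm, origin under its middle, length along its y
- rubber_cup: black rubber cup, loose bystander, 47 mm across, 50 mm high, origin under its middle
Not all that is in view belongs to the job. What is shaped like the pin_block but purple or turquoise is not meant.

How it is judged:
By the outcome, as a careful person would: the job done as asked, in the order asked, and still so for the second after the job is handed in, with the robot touching nothing.
It also fails if it takes over 72 s, if anything falls off the work surface, if the arm or the gripper's body presses on something with over 40 N, if the wrist force passes 120 N, or if a joint passes its speed limit or range.

## Working session

There is one attempt and no reset: what is moved stays moved. The work goes in short steps, Python scripts to look and compute and a tool call to move; the robot and the scene stay as the last step left them, time stands still between calls to the robot, and variables do not carry over. Pictures are saved under pics/ and viewed, about 8 in all and at most 12, crops included, and the job is handed in when it is done.

Besides the shell and the picture viewer there is one more tool, called after ">>>" in YAML: its name, and indented under it one key for each argument. jog_arm: Moves the arm, as the interface text tells. Its arguments: {"type":"object","properties":{"rows":{"type":"array"},"force":{"type":"number"}},"required":["rows"]}

```bash
mkdir -p pics; ls
cat > h.py <<'E'
import numpy as np, cv2
from plant import status, optics, ticket, env
from scipy.spatial.transform import Rotation as R
def cap(n,tag):
    d=optics.capture(n); np.savez(f'pics/{tag}.npz',**d)
    cv2.imwrite(f'pics/{tag}.png',d['color'][:,:,::-1]); return d
def pts(d):
    z=d['range_z']; v,u=np.mgrid[0:z.shape[0],0:z.shape[1]]
    x=(u-d['cx'])/d['fx']*z; y=(v-d['cy'])/d['fy']*z
    P=np.stack([x,-y,-z,np.ones_like(z)],-1)
    return (P@np.array(d['cam_to_world']).T)[...,:3]
def st():
    s=status.sense(); 
    for k in s: print(k,np.round(s[k],3))
E
python3 - <<'E'
from h import *
st(); print(env.pinch_z)
a=cap('scene','s0'); b=cap('side','d0')
print({k:a[k] for k in a if k not in('color','range_z')})
cv2.imwrite('pics/both.png',cv2.resize(np.vstack([a['color'],b['color']])[:,:,::-1],None,fx=.71,fy=.71))
E
```

```text
pics
time_s 0.0
qpos [-1.292  0.124  1.652 -0.     1.367 -0.083]
joint_velocities [-0.001 -0.001 -0.     0.001  0.    -0.   ]
joint_torque [ -0.    -41.761 -35.993   0.077   0.049  -0.   ]
position [ 229.849 -607.336  213.425]
tcp_rot [-3.088 -0.565  0.   ]
force [0.374 0.118 0.026]
wrist_torque [-0.009 -0.    -0.017]
width 0.999
18.8
{'fx': 487.42970246851854, 'fy': 487.42970246851854, 'cx': 277.92780153357575, 'cy': 211.53043054378932, 'cam_to_world': array([[-6.50879753e-01,  5.04842293e-01, -5.67000711e-01,
        -8.19472324e+01],
       [-7.59111345e-01, -4.42889536e-01,  4.77073186e-01,
         5.79159610e+02],
       [-1.02719605e-02,  7.40933950e-01,  6.71499343e-01,
         9.02969626e+02],
       [ 0.00000000e+00,  0.00000000e+00,  0.00000000e+00,
         1.00000000e+00]])}
```

View pics/s0.png

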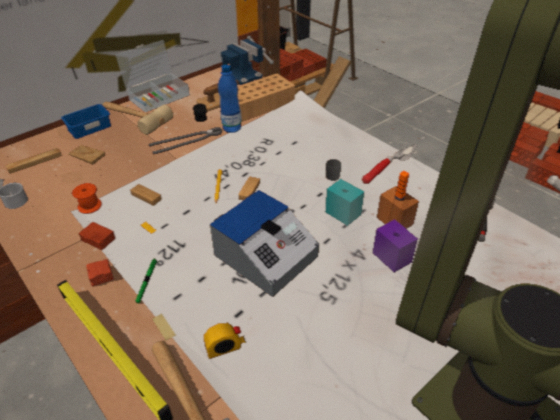

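View pics/d0.png

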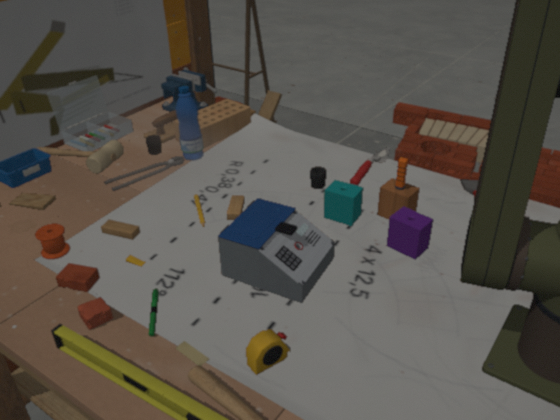

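Scene picture: the pin stands in the timber block at (402,185)/(397,207). Other things that could be mistaken for these are the turquoise block (345,202), the purple block (395,245), the red screwdriver (385,165) and the orange spool (88,198). By the description I choose (402,185). The case is at (265,240), with a red ring near (282,243). I'll check both in a close crop.

Run:
```python
from h import *
a=dict(np.load('pics/s0.npz')); b=dict(np.load('pics/d0.npz'))
c1=cv2.resize(a['color'][185:295,200:330,::-1],(650,550)[:2],interpolation=cv2.INTER_CUBIC)
c2=cv2.resize(a['color'][160:270,370:430,::-1],None,fx=2.5,fy=5,interpolation=cv2.INTER_CUBIC)
cv2.imwrite('pics/c1.png',np.hstack([c1,c2]))
for n,d in(('s',a),('d',b)):
    P=pts(d); C=cv2.cvtColor(d['color'],cv2.COLOR_RGB2HSV).astype(int)
    # panel plane points: cover-blue top and grey panel; heights
    hsv=lambda u,v:(C[v,u],P[v,u].round(1))
    for uv in ([(255,212),(282,243),(265,255),(300,240),(402,185),(397,205),(333,170)] if n=='s' else [(260,222),(299,245),(401,172),(396,193),(318,178)]): print(n,uv,*hsv(*uv))
    m=(C[...,0]>105)&(C[...,0]<122)&(C[...,1]>150)&(P[...,2]>95)&(P[...,2]<125)
    q=P[m]; q=q[(abs(q-np.median(q,0))<150).all(1)]
    print('blue',len(q),cv2.minAreaRect(q[:,:2].astype(np.float32)),np.median(q[:,2]))
```

```text
s (255, 212) [108 197 109] [621.5  59.7 111.7]
s (282, 243) [175  24 129] [524.9  57.3  77.6]
s (265, 255) [120  11  47] [519.2 113.8  81.1]
s (300, 240) [170   6 121] [510.6  12.8  68.8]
s (402, 185) [ 11 231 128] [ 438.2 -263.2  134.1]
s (397, 205) [ 12 181 148] [ 428.4 -243.3   85.9]
s (333, 170) [25 28 54] [ 678.7 -272.4   38.7]
blue 1868 ((620.4342651367188, 77.31934356689453), (102.12397003173828, 167.67408752441406), 7.350934982299805) 112.77951547032603
d (260, 222) [107 170  78] [618.7  77.  112. ]
d (299, 245) [110   9  85] [531.6  53.1  71.2]
d (401, 172) [ 11 195  93] [ 444.4 -262.2  133.6]
d (396, 193) [ 13 147  83] [ 442.7 -242.6   84.1]
d (318, 178) [30 11 23] [ 682.1 -266.    37.5]
blue 1814 ((622.2725830078125, 80.62372589111328), (98.96947479248047, 165.38250732421875), 6.895596504211426) 113.48139810473094
```

View pics/c1.png

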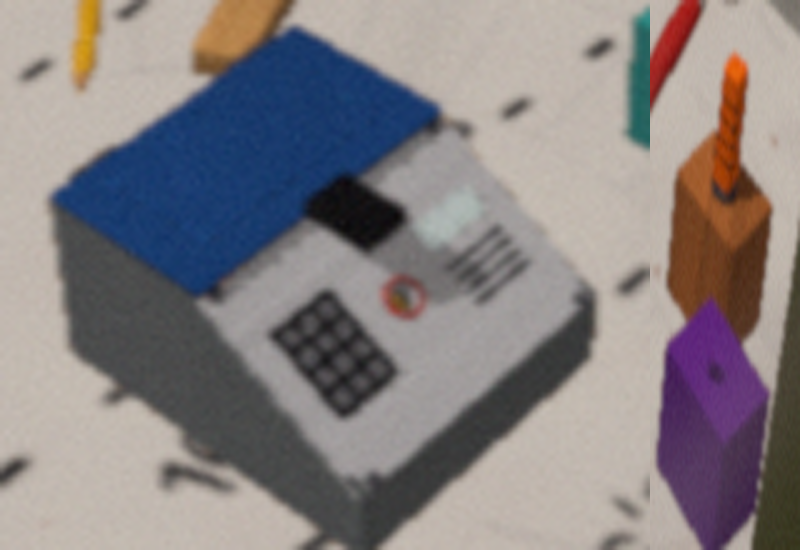

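The crop confirms the orange pin in the timber block and the red-ringed hole at scene (280.4,244). Next I'll fit the case, block and handle poses to the depth data.

```bash
cat > fit.py <<'E'
from h import *
from scipy.optimize import least_squares
s3=3**.5/2
CASE=[((1,0,0),100),((-1,0,0),100),((0,1,0),85),((0,-1,0),85),((0,0,1),113),((-.5,0,s3),.5*50+s3*79)]
BLK=[((1,0,0),40),((-1,0,0),40),((0,1,0),30),((0,-1,0),30),((0,0,1),85)]
HAN=[((1,0,0),10),((-1,0,0),10),((0,1,0),10),((0,-1,0),10),((0,0,1),165)]
def fit(Q,M,g,skip=3.):
    N=np.array([m[0] for m in M]);D=np.array([m[1] for m in M])
    def loc(p): c,s=np.cos(p[2]),np.sin(p[2]); d=Q[:,:2]-p[:2]; return np.c_[d@[c,s],d@[-s,c],Q[:,2]-(p[3] if len(p)>3 else 0)]
    f=lambda p:(loc(p)@N.T-D).max(1)
    for it in range(4):
        r=least_squares(f,g,loss='soft_l1',f_scale=1.5); g=r.x
    return g,np.median(abs(f(g))),len(Q)
E
python3 - <<'E'
from fit import *
for n in('s0','d0'):
    d=dict(np.load(f'pics/{n}.npz')); P=pts(d).reshape(-1,3); ok=d['range_z'].ravel()>0
    C=cv2.cvtColor(d['color'],cv2.COLOR_RGB2HSV).reshape(-1,3).astype(int)
    r=np.hypot(P[:,0]-570,P[:,1]-72)
    q=P[ok&(r<150)&(P[:,2]>8)]
    print(n,'case',fit(q,CASE,[571,72,.12,0]))
    r=np.hypot(P[:,0]-445,P[:,1]-258)
    r=np.hypot(P[:,0]-445,P[:,1]+258)
    q=P[ok&(r<62)&(P[:,2]>8)&(P[:,2]<89)&(C[:,0]<25)&(C[:,1]>90)]
    for y0 in(0,.5,-.5,1): print(n,'blk',fit(q,BLK,[445,-255,y0,0]))
    q=P[ok&(r<40)&(P[:,2]>98)&(C[:,1]>120)&(C[:,0]<25)]
    print(q.mean(0),q[:,2].max())
    for y0 in(0,.4,-.4): print(n,'han',fit(q,HAN,[445,-258,y0]))
# hole by ring pixel
d=dict(np.load('pics/s0.npz')); 
z=pts(d)[241:248,278:284].reshape(-1,3); print(np.median(z,0))
E
```

```text
s0 case (array([ 5.75266414e+02,  6.97153084e+01,  1.31623481e-01, -3.35909697e-01]), np.float64(1.0633152974443192), 7024)
s0 blk (array([ 4.46506314e+02, -2.73199712e+02, -7.47927394e-02, -1.05858810e+00]), np.float64(0.9682645028249315), 1048)
s0 blk (array([ 4.46506314e+02, -2.73199712e+02, -7.47927393e-02, -1.05858810e+00]), np.float64(0.968264502737453), 1048)
s0 blk (array([ 4.46506314e+02, -2.73199712e+02, -7.47927394e-02, -1.05858810e+00]), np.float64(0.9682645027784691), 1048)
s0 blk (array([ 436.93764044, -282.08127643,    1.43946324,   -1.08461354]), np.float64(1.5960500854125037), 1048)
[ 442.14589647 -267.23359145  135.31704924] 166.17368786819065
s0 han (array([ 441.97978061, -256.34107043,    0.58406952]), np.float64(2.7970550015608646), 220)
s0 han (array([ 442.07086697, -256.09159995,    0.57472373]), np.float64(2.703089998083185), 220)
s0 han (array([ 441.45599721, -256.37272395,   -0.96587161]), np.float64(2.70668047752853), 220)
d0 case (array([5.76350872e+02, 6.93378126e+01, 1.31847815e-01, 4.20784407e-01]), np.float64(1.062352991361955), 8050)
d0 blk (array([ 4
[... 185 characters left out ...]
1]), np.float64(1.1159042796324457), 971)
d0 blk (array([ 4.47742025e+02, -2.73760135e+02, -7.97856898e-02, -3.90015318e-01]), np.float64(1.1159042796324457), 971)
d0 blk (array([ 4.39513954e+02, -2.82408648e+02,  1.41313259e+00, -3.57434528e-01]), np.float64(2.10827774213692), 971)
[ 445.48744015 -266.02511766  135.88542563] 166.32148895701425
d0 han (array([ 4.45965297e+02, -2.55776747e+02,  3.19540831e-01]), np.float64(2.034120885024967), 229)
d0 han (array([ 4.45964764e+02, -2.55776883e+02,  3.19628913e-01]), np.float64(2.0344873847048337), 229)
d0 han (array([ 4.44822783e+02, -2.56041967e+02, -3.30492639e-01]), np.float64(2.321819754154099), 229)
[529.43163278  56.65338133  75.32372313]
```

```bash
cat >> h.py <<'E'
def pose():
    s=status.sense(); return np.array(s['position']),R.from_rotvec(s['tcp_rot']),s
def go(p,Rt=None,n=10):
    p0,R0,s=pose(); d=R0.inv().apply(np.array(p)-p0)
    print('t',round(s['time_s'],2),'tool shift',d.round(1),'per row',n,(d/n).round(2),'F',np.round(s['force'],1),'w',round(s['width'],3))
    if Rt is not None: print('turn',(R0.inv()*Rt).as_rotvec().round(4),'shift after turn',Rt.inv().apply(np.array(p)-p0).round(1))
def down(yaw): # tool x at yaw, z down
    c,s=np.cos(yaw),np.sin(yaw); return R.from_matrix(np.array([[c,s,0],[s,-c,0],[0,0,-1]]))
E
python3 -c "
from h import *
go([447,-273.5,330],down(-.077),20)"
```

```text
t 0.1 tool shift [ 321.3 -235.6 -116. ] per row 20 [ 16.06 -11.78  -5.8 ] F [0.3 0.2 0. ] w 0.998
turn [-1.900e-03  2.000e-04  4.388e-01] shift after turn [ 190.8 -349.6 -116.5]
```

>>> jog_arm:
  rows:
    - [[32, -23.5, -11.6], [0, 0, 0], 1]
    - [[32, -23.5, -11.6], [0, 0, 0], 1]
    - [[32, -23.5, -11.6], [0, 0, 0], 1]
    - [[32, -23.5, -11.6], [0, 0, 0], 1]
    - [[32, -23.5, -11.6], [0, 0, 0], 1]
    - [[32, -23.5, -11.6], [0, 0, 0], 1]
    - [[32, -23.5, -11.6], [0, 0, 0], 1]
    - [[32, -23.5, -11.6], [0, 0, 0], 1]
    - [[32, -23.5, -11.6], [0, 0, 0], 1]
    - [[32, -23.5, -11.6], [0, 0, 0], 1]

```text
time_s: 0.93
position: [446.6, -272.9, 330.8]
tcp_rot: [-3.09, -0.565, 0.0]
force: [0.9, -1.0, -0.3]
width: 0.998
```

>>> jog_arm:
  rows:
    - [[0, 0, 0], [0, 0, 0.11], 1]
    - [[0, 0, 0], [0, 0, 0.11], 1]
    - [[0, 0, 0], [0, 0, 0.11], 1]
    - [[0, 0, 0], [0, 0, 0.11], 1]
    - [[0, 0, 0], [0, 0, 0], 1]
    - [[0, 0, 0], [0, 0, 0], 1]
    - [[0, 0, 0], [0, 0, 0], 1]
    - [[0, 0, 0], [0, 0, 0], 1]
    - [[0, 0, 0], [0, 0, 0], 1]
    - [[0, 0, 0], [0, 0, 0], 1]

```text
time_s: 1.77
position: [446.1, -274.9, 330.6]
tcp_rot: [-3.139, 0.122, 0.0]
force: [0.2, 0.0, -0.2]
width: 0.998
```

```bash
python3 -c "
from h import *
d=cap('wrist','w1')
go([447,-273.5,330],down(-.077))
p,r,s=pose(); T=d['cam_to_world']; print(r.inv().apply(T[:3,3]-p), r.inv().apply(T[:3,:3].T).round(2), d['fx'])
"
```

```text
t 1.82 tool shift [ 0.8 -1.5  0.6] per row 10 [ 0.08 -0.15  0.06] F [-0.6 -0.5 -1.2] w 1.0
turn [-0.      0.     -0.0009] shift after turn [ 0.8 -1.5  0.6]
[ 7.81462300e+01  9.64311631e-04 -1.70373233e+02] [[ 0.    1.   -0.  ]
 [ 0.96 -0.    0.28]
 [ 0.28 -0.   -0.96]] 325.9646702071126
```

View pics/w1.png

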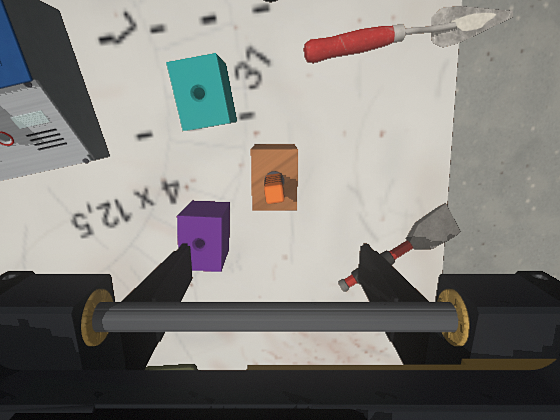

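Run:
```python
from fit import *
d=dict(np.load('pics/w1.npz')); P=pts(d); C=cv2.cvtColor(d['color'],cv2.COLOR_RGB2HSV).astype(int)
ok=(d['range_z']>0)
r=np.hypot(P[...,0]-447,P[...,1]+273)
top=ok&(r<30)&(P[...,2]>158); q=P[top]
print(len(q),q.mean(0),cv2.minAreaRect(q[:,:2].astype(np.float32)),np.median(q[:,2]))
q=P[ok&(r<60)&(P[...,2]>95)]; print(len(q))
for y in(0,.4,-.4):print(fit(q,HAN,[447,-273,y]))
q=P[ok&(r<65)&(P[...,2]>8)&(P[...,2]<89)&(C[...,0]<25)&(C[...,1]>90)]
print(fit(q,BLK,[447,-273,-.07,0]))
c=cv2.resize(d['color'][130:220,230:320,::-1],None,fx=6,fy=6,interpolation=cv2.INTER_CUBIC); cv2.imwrite('pics/c2.png',c)
```

```text
13099 [ 470.36702308 -275.13557845  434.67532848] ((458.5780029296875, -279.0273132324219), (41.90625762939453, 39.098915100097656), 18.717416763305664) 445.61909368347483
53965
(array([ 4.46326906e+02, -2.74178262e+02,  6.10136644e-02]), np.float64(270.77350087454295), 53965)
(array([ 4.46326904e+02, -2.74178265e+02,  6.10148120e-02]), np.float64(270.77350087454295), 53965)
(array([ 4.46338125e+02, -2.74206409e+02,  5.77665511e-02]), np.float64(270.77350087454295), 53965)
(array([ 4.46398153e+02, -2.74143718e+02, -7.05444318e-02,  3.27258995e-01]), np.float64(0.4768148678673185), 2402)
```

View pics/c2.png

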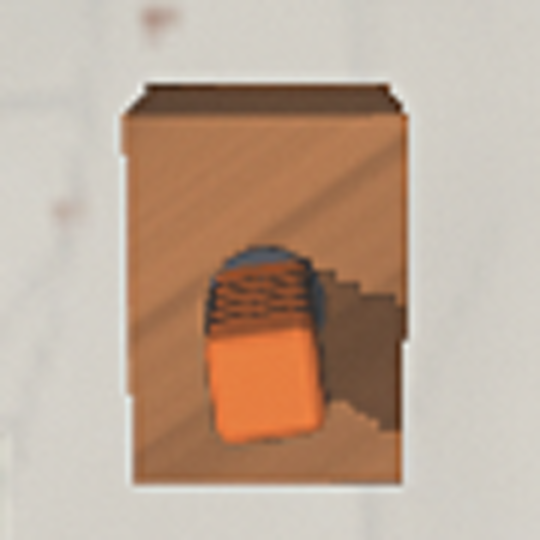

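Run:
```python
from fit import *
d=dict(np.load('pics/w1.npz')); P=pts(d); C=cv2.cvtColor(d['color'],cv2.COLOR_RGB2HSV).astype(int)
r=np.hypot(P[...,0]-447,P[...,1]+273); o=(d['range_z']>0)&(r<30)&(C[...,0]<25)
q=P[o&(P[...,2]>158)&(P[...,2]<172)]
print(len(q),q.mean(0),cv2.minAreaRect(q[:,:2].astype(np.float32)))
q=P[o&(P[...,2]>98)&(P[...,2]<172)]
for y in(0.05,-.1):print(fit(q,HAN,[447,-273,y,0]))
# case partial view
q=P[(d['range_z']>0)&(np.hypot(P[...,0]-576,P[...,1]-69.5)<150)&(P[...,2]>8)&(P[...,2]<125)]; print(fit(q,CASE,[576,69.5,.13,0]))
go([446.5,-274,125-env.pinch_z],down(.06))
```

```text
349 [ 447.38545623 -274.23084093  164.65067597] ((446.6426086425781, -274.14813232421875), (19.896394729614258, 19.8212890625), 3.887242555618286)
(array([ 4.46327167e+02, -2.74174788e+02,  6.05825428e-02,  9.59462358e-02]), np.float64(0.31066553653154294), 519)
(array([ 4.46327957e+02, -2.74197329e+02,  5.94747986e-02,  9.20945818e-02]), np.float64(0.31406424978215775), 519)
(array([5.75523795e+02, 6.90840350e+01, 1.30600928e-01, 8.97906867e-01]), np.float64(0.4630921376925343), 14010)
t 1.82 tool shift [  0.3  -1.  224.4] per row 10 [ 0.03 -0.1  22.44] F [-0.6 -0.5 -1.2] w 1.0
turn [-0.      0.     -0.1379] shift after turn [  0.5  -0.9 224.4]
```

>>> jog_arm:
  rows:
    - [[0.3, -0.5, 10], [0, 0, -0.069], 1]
    - [[0.2, -0.4, 15], [0, 0, -0.069], 1]
    - [[0, 0, 25], [0, 0, 0], 1]
    - [[0, 0, 28], [0, 0, 0], 1]
    - [[0, 0, 28], [0, 0, 0], 1]
    - [[0, 0, 28], [0, 0, 0], 1]
    - [[0, 0, 28], [0, 0, 0], 1]
    - [[0, 0, 28], [0, 0, 0], 1]
    - [[0, 0, 22], [0, 0, 0], 1]
    - [[0, 0, 12.4], [0, 0, 0], 1]

```text
time_s: 2.65
position: [445.1, -272.9, 102.9]
tcp_rot: [-3.137, -0.094, 0.006]
force: [-0.1, 0.8, 0.2]
width: 1.001
```

```bash
python3 -c "
from h import *
go([446.5,-274,125-env.pinch_z],down(.06))"
```

```text
t 2.65 tool shift [ 1.3  1.2 -3.3] per row 10 [ 0.13  0.12 -0.33] F [-0.1  0.8  0.2] w 1.001
turn [-0.0031  0.0036  0.    ] shift after turn [ 1.3  1.2 -3.3]
```

>>> jog_arm:
  rows:
    - [[0, 0, 0], [0, 0, 0], 1]
    - [[0, 0, 0], [0, 0, 0], 0.3]
    - [[0, 0, 0], [0, 0, 0], 0.3]
    - [[0, 0, 0], [0, 0, 0], 0.3]
    - [[0, 0, 0], [0, 0, 0], 0.3]
    - [[0, 0, 0], [0, 0, 0], 0.3]
    - [[0, 0, 0], [0, 0, 0], 0.3]
    - [[0, 0, 0], [0, 0, 0], 0.3]
    - [[0, 0, 0], [0, 0, 0], 0.3]
    - [[0, 0, 0], [0, 0, 0], 0.3]
  force: 30

```text
time_s: 3.48
position: [446.7, -274.0, 106.3]
tcp_rot: [3.14, 0.094, 0.0]
force: [-0.3, 1.2, 0.6]
width: 0.427
```

```bash
python3 -c "
from h import *
go([446.5,-274,125-env.pinch_z],down(.06))"
```

```text
t 3.48 tool shift [-0.2 -0.   0.1] per row 10 [-0.02 -0.    0.01] F [-0.3  1.2  0.6] w 0.427
turn [ 0.     -0.     -0.0002] shift after turn [-0.2 -0.   0.1]
```

Well centred. Closing the jaws now.

>>> jog_arm:
  rows:
    - [[0, 0, 0], [0, 0, 0], 0]
    - [[0, 0, 0], [0, 0, 0], 0]
    - [[0, 0, 0], [0, 0, 0], 0]
    - [[0, 0, 0], [0, 0, 0], 0]
    - [[0, 0, 0], [0, 0, 0], 0]
    - [[0, 0, 0], [0, 0, 0], 0]
    - [[0, 0, 0], [0, 0, 0], 0]
    - [[0, 0, 0], [0, 0, 0], 0]
    - [[0, 0, -5], [0, 0, 0], 0]
    - [[0, 0, -10], [0, 0, 0], 0]
  force: 30

```text
time_s: 4.32
position: [445.7, -273.3, 120.2]
tcp_rot: [-3.138, -0.094, 0.004]
force: [0.1, 0.7, -1.9]
width: 0.209
```

```bash
python3 -c "
from h import *
st();go([446.5,-274,280])"
```

```text
time_s 4.317
qpos [-0.653 -0.077  2.019  0.     1.203  0.858]
joint_velocities [ 0.001 -0.147 -0.115 -0.001  0.238  0.001]
joint_torque [-1.5000e-02 -3.0267e+01 -3.4588e+01  7.8000e-02 -3.3400e-01  1.0000e-03]
position [ 445.717 -273.258  120.209]
tcp_rot [-3.138 -0.094  0.004]
force [ 0.066  0.726 -1.853]
wrist_torque [ 0.039 -0.018  0.049]
width 0.209
t 4.32 tool shift [   0.3    0.4 -159.8] per row 10 [  0.03   0.04 -15.98] F [ 0.1  0.7 -1.9] w 0.209
```

```bash
cat >> h.py <<'E'
YAW=.131; L=96.3
Rc=R.from_euler('z',YAW)
RT=down(YAW)*R.from_euler('y',np.pi/6)
AX=Rc.apply([.5,0,-3**.5/2])
def C2W(p,c=(575.5,69.3,0)): return np.array(c)+Rc.apply(p)
HOLE=C2W([-50,0,79])
def tcp_at(s): return HOLE+(s-L)*AX   # s = tip depth below face
E
python3 -c "
from h import *
print(HOLE,AX,RT.as_matrix().round(2),tcp_at(-40))
go([446.5,-274,270]);go(tcp_at(-40),RT)
p,r,s=pose();print('from lift pt',r.inv().apply(tcp_at(-40)+[0,0,40]-np.array([446.5,-274,270])))"
```

```text
[525.92841181  62.76871802  79.        ] [ 0.49571588  0.06531282 -0.8660254 ] [[ 0.86  0.13  0.5 ]
 [ 0.11 -0.99  0.07]
 [ 0.5   0.   -0.87]] [458.36233711  53.86658069 197.03926254]
t 4.32 tool shift [   0.4    0.5 -149.8] per row 10 [  0.04   0.05 -14.98] F [ 0.1  0.7 -1.9] w 0.209
t 4.32 tool shift [  32.  -326.   -76.2] per row 10 [  3.2  -32.6   -7.62] F [ 0.1  0.7 -1.9] w 0.209
turn [ 0.0164  0.5258 -0.0702] shift after turn [  86.3 -322.7  -38.9]
from lift pt [  31.51104978 -326.49907514   33.60100686]
```

>>> jog_arm:
  rows:
    - [[0, 0, -10], [0, 0, 0], 0]
    - [[0, 0, -15], [0, 0, 0], 0]
    - [[0, 0, -20], [0, 0, 0], 0]
    - [[0, 0, -25], [0, 0, 0], 0]
    - [[0, 0, -25], [0, 0, 0], 0]
    - [[0, 0, -25], [0, 0, 0], 0]
    - [[2, -15, -15], [0, 0, 0], 0]
    - [[3, -25, -10], [0, 0, 0], 0]
    - [[3, -28, 0], [0, 0, 0], 0]
    - [[3, -28, 0], [0, 0, 0], 0]

```text
time_s: 5.15
position: [452.5, -177.1, 269.2]
tcp_rot: [3.138, 0.092, 0.006]
force: [0.3, 1.0, -1.3]
width: 0.208
```

>>> jog_arm:
  rows:
    - [[3, -28, 0], [0, 0, 0], 0]
    - [[3, -28, 0], [0, 0, 0], 0]
    - [[3, -28, 0], [0, 0, 0], 0]
    - [[3, -28, 0], [0, 0, 0], 0]
    - [[3, -28, 0], [0, 0, 0], 0]
    - [[3, -28, 0], [0, 0, 0], 0]
    - [[2, -26, 0], [0, 0, 0], 0]
    - [[2, -22, 0], [0, 0, 0], 0]
    - [[1, -10, 0], [0, 0, -0.035], 0]
    - [[0, -4, 0], [0, 0, -0.035], 0]

```text
time_s: 5.98
position: [461.1, 54.8, 267.5]
tcp_rot: [3.134, 0.213, 0.003]
force: [-0.3, -0.8, -0.9]
width: 0.209
```

>>> jog_arm:
  rows:
    - [[0, 0, 0], [0, 0.07, 0], 0]
    - [[0, 0, 0], [0, 0.07, 0], 0]
    - [[0, 0, 0], [0, 0.07, 0], 0]
    - [[0, 0, 0], [0, 0.07, 0], 0]
    - [[0, 0, 0], [0, 0.07, 0], 0]
    - [[0, 0, 0], [0, 0.07, 0], 0]
    - [[0, 0, 0], [0, 0.06, 0], 0]
    - [[0, 0, 0], [0, 0.0436, 0], 0]
    - [[0, 0, 0], [0, 0, 0], 0]
    - [[0, 0, 0], [0, 0, 0], 0]

```text
time_s: 6.82
position: [460.7, 53.0, 267.0]
tcp_rot: [-2.997, -0.195, -0.804]
force: [0.3, -0.3, -0.6]
width: 0.212
```

```bash
python3 -c "
from h import *
go(tcp_at(-40),RT)
print(pose()[2]['qpos'])"
```

```text
t 6.82 tool shift [-36.9  -1.3  59.4] per row 10 [-3.69 -0.13  5.94] F [ 0.3 -0.3 -0.6] w 0.212
turn [ 0.0015 -0.0003 -0.0005] shift after turn [-36.9  -1.2  59.4]
[-0.06136044 -0.72528637  2.2951152   0.10827181  1.05811647  1.35094455]
```

>>> jog_arm:
  rows:
    - [[-4, -0.1, 4], [0, 0, 0], 0]
    - [[-5, -0.2, 8], [0, 0, 0], 0]
    - [[-5, -0.2, 9], [0, 0, 0], 0]
    - [[-6, -0.2, 9], [0, 0, 0], 0]
    - [[-6, -0.2, 9], [0, 0, 0], 0]
    - [[-6, -0.2, 9], [0, 0, 0], 0]
    - [[-4.9, -0.2, 7.4], [0, 0, 0], 0]
    - [[0, 0, 4], [0, 0, 0], 0]
    - [[0, 0, 0], [0, 0, 0], 0]
    - [[0, 0, 0], [0, 0, 0], 0]

```text
time_s: 7.65
position: [458.8, 54.5, 196.4]
tcp_rot: [-2.996, -0.195, -0.803]
force: [0.2, -0.4, -0.3]
width: 0.205
```

Run:
```python
from h import *
d=cap('wrist','w2'); d2=cap('side','d2'); d1=cap('scene','s2')
go(tcp_at(-40),RT)
cv2.imwrite('pics/w2b.png',np.hstack([cv2.resize(d['color'][:,:,::-1],None,fx=.9,fy=.9),cv2.resize(d2['color'][180:306,200:280+60,::-1],(296,378//1))]) if 0 else d['color'][:,:,::-1])
```

```text
t 7.8 tool shift [-0.9  0.5 -0. ] per row 10 [-0.09  0.05 -0.  ] F [ 0.2 -0.  -0.9] w 0.212
turn [ 0.0009 -0.0016 -0.0009] shift after turn [-0.9  0.5 -0. ]
```

View pics/w2.png

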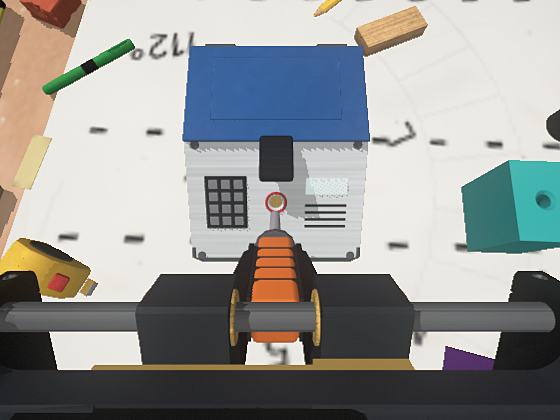

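The wrist view shows the red ring at (276,202), the pin tip just below it at about (275,212), and the cover shut. I'll enlarge it with the model projections overlaid.

Run:
```python
from fit import *
d=dict(np.load('pics/w2.npz')); P=pts(d); T=d['cam_to_world']
q=P[(d['range_z']>0)&(np.hypot(P[...,0]-575.5,P[...,1]-69.3)<150)&(P[...,2]>10)&(P[...,2]<116)]
# drop pin
v=q-HOLE; ax=np.linalg.norm(v-np.outer(v@AX,AX),axis=1); q=q[ax>25]
print(fit(q,CASE,[575.5,69.3,.131,0]))
def proj(p): c=np.linalg.inv(T)@np.r_[p,1]; return d['cx']+d['fx']*c[0]/-c[2], d['cy']+d['fy']*-c[1]/-c[2]
p,r,s=pose(); a=r.apply([0,0,1]); tip=p+L*a
print('hole',proj(HOLE),'tip',proj(tip),'flange',proj(tip-75*a))
C=cv2.cvtColor(d['color'],cv2.COLOR_RGB2HSV).astype(int)
m=((C[...,0]<8)|(C[...,0]>170))&(C[...,1]>120); m[:185]=0;m[225:]=0;m[:,:255]=0;m[:,300:]=0
ys,xs=np.nonzero(m); print(len(xs),cv2.fitEllipse(np.c_[xs,ys].astype(np.float32)), xs.min(),xs.max(),ys.min(),ys.max())
x0,y0,f=240,180,9
c=cv2.resize(d['color'][y0:y0+66,x0:x0+72,::-1],None,fx=f,fy=f,interpolation=cv2.INTER_CUBIC)
for p_,col in((proj(HOLE),(0,255,0)),(proj(tip),(255,0,255)),(proj(tip-40*a),(255,0,255))):
    cv2.drawMarker(c,(int((p_[0]-x0+.5)*f),int((p_[1]-y0+.5)*f)),col,cv2.MARKER_CROSS,16,1)
cv2.imwrite('pics/c3.png',c)
```

```text
(array([5.75663389e+02, 6.86555548e+01, 1.35718306e-01, 1.29949551e+00]), np.float64(0.7037920493752594), 32932)
hole (np.float64(275.2829921009311), np.float64(201.90566509356108)) tip (np.float64(274.95711364808596), np.float64(212.34446027773402)) flange (np.float64(275.009398834934), np.float64(245.76957817730934))
104 ((275.6847839355469, 201.9740447998047), (19.047266006469727, 19.87060546875), 92.6666030883789) 265 286 192 211
```

View pics/c3.png

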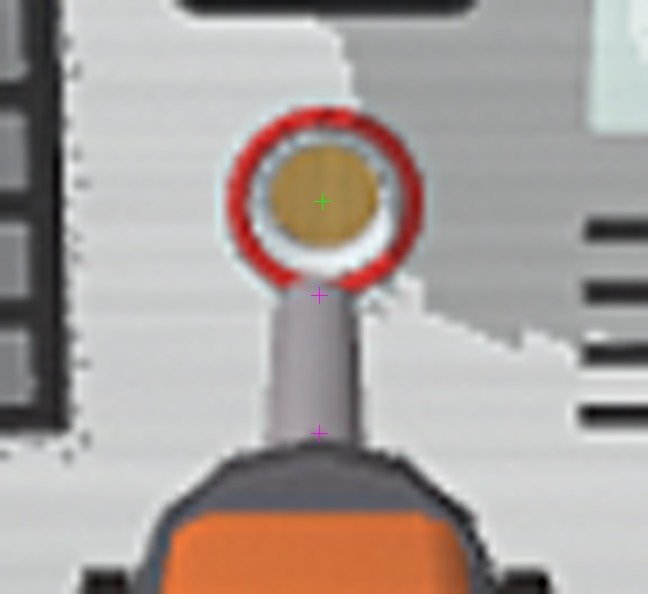

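>>> jog_arm:
  rows:
    - [[-0.9, 0.8, 2], [0, 0, 0], 0]
    - [[0, 0, 4], [0, 0, 0], 0]
    - [[0, 0, 6], [0, 0, 0], 0]
    - [[0, 0, 6], [0, 0, 0], 0]
    - [[0, 0, 6], [0, 0, 0], 0]
    - [[0, 0, 6], [0, 0, 0], 0]
    - [[0, 0, 4], [0, 0, 0], 0]
    - [[0, 0, 2], [0, 0, 0], 0]
    - [[0, 0, 0], [0, 0, 0], 0]
    - [[0, 0, 0], [0, 0, 0], 0]

```text
time_s: 8.63
position: [475.8, 55.9, 164.6]
tcp_rot: [-2.996, -0.195, -0.802]
force: [-0.5, -0.2, 0.1]
width: 0.21
```

```bash
sed -i 's/^YAW=.131/YAW=.133/; s/575.5,69.3,0/575.6,68.95,0/' h.py
python3 - <<'E'
from h import *
for i in range(1): go(tcp_at(-4),RT)
d=cap('wrist','w3');T=d['cam_to_world']
def proj(p): c=np.linalg.inv(T)@np.r_[p,1]; return d['cx']+d['fx']*c[0]/-c[2], d['cy']+d['fy']*-c[1]/-c[2]
p,r,s=pose(); a=r.apply([0,0,1]); tip=p+L*a; go(tcp_at(-4),RT)
x0,y0,f=240,160,9
c=cv2.resize(d['color'][y0:y0+66,x0:x0+72,::-1],None,fx=f,fy=f,interpolation=cv2.INTER_CUBIC)
print(proj(HOLE),proj(tip))
for p_,col in((proj(HOLE),(0,255,0)),(proj(tip),(255,0,255)),(proj(tip-40*a),(255,0,255))):
    cv2.drawMarker(c,(int((p_[0]-x0+.5)*f),int((p_[1]-y0+.5)*f)),col,cv2.MARKER_CROSS,16,1)
cv2.imwrite('pics/c4.png',c)
E
```

```text
t 8.63 tool shift [ 1.1  0.3 -0.8] per row 10 [ 0.11  0.03 -0.08] F [-0.5 -0.2  0.1] w 0.21
turn [ 0.0015  0.0003 -0.0028] shift after turn [ 1.1  0.3 -0.8]
t 8.68 tool shift [ 0.8  0.3 -0.6] per row 10 [ 0.08  0.03 -0.06] F [ 0.8 -0.3 -1. ] w 0.213
turn [ 0.0016 -0.0002 -0.0027] shift after turn [ 0.8  0.3 -0.6]
(np.float64(274.9909747905127), np.float64(210.96331107215468)) (np.float64(274.8583807947864), np.float64(212.96542294518383))
```

View pics/c4.png

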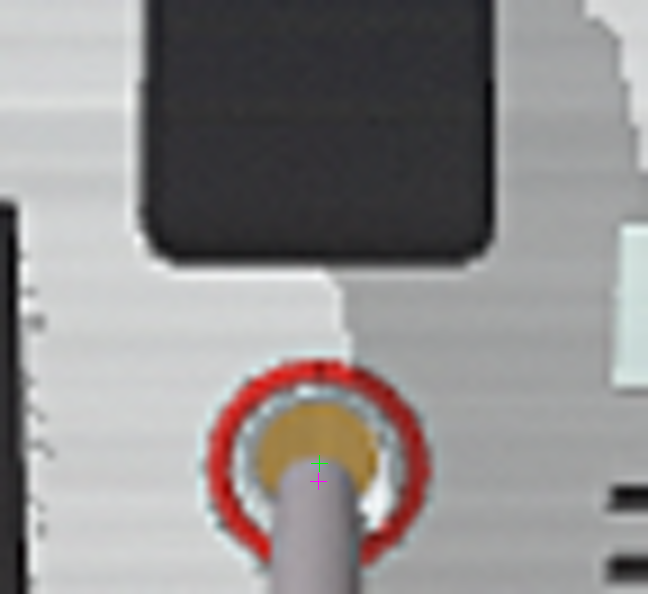

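The tip is centred on the ring: hole centre (319,465) in the crop, tip (318,481) with 4 mm left to go. I'll enter with a small correction.

>>> jog_arm:
  rows:
    - [[0.8, 0.2, 0], [0, 0, 0], 0]
    - [[0, 0, 0], [0, 0, 0], 0]
    - [[0, 0, 2], [0, 0, 0], 0]
    - [[0, 0, 3], [0, 0, 0], 0]
    - [[0, 0, 4], [0, 0, 0], 0]
    - [[0, 0, 4], [0, 0, 0], 0]
    - [[0, 0, 4], [0, 0, 0], 0]
    - [[0, 0, 3], [0, 0, 0], 0]
    - [[0, 0, 1], [0, 0, 0], 0]
    - [[0, 0, 0], [0, 0, 0], 0]

```text
time_s: 9.52
position: [486.7, 57.2, 146.2]
tcp_rot: [-2.997, -0.195, -0.801]
force: [0.0, -0.2, -1.1]
width: 0.21
```

```bash
cat > q.py <<'E'
from h import *
p,r,s=pose(); print('t',s['time_s'],'depth',round((p-HOLE)@AX+L,2),'tool-frame force',r.inv().apply(s['force']).round(2),'lat (tool)',r.inv().apply(p-HOLE).round(2)[:2],'tilt',(r.inv()*RT).as_rotvec().round(4))
E
python3 q.py
```

```text
t 9.5167 depth 18.24 tool-frame force [-0.53  0.24  0.91] lat (tool) [-0.83 -0.01] tilt [ 0.0014  0.0012 -0.0028]
```

>>> jog_arm:
  rows:
    - [[0.4, 0, 1], [0, 0, 0], 0]
    - [[0, 0, 1], [0, 0, 0], 0]
    - [[0, 0, 1], [0, 0, 0], 0]
    - [[0, 0, 1], [0, 0, 0], 0]
    - [[0, 0, 1], [0, 0, 0], 0]
    - [[0, 0, 1], [0, 0, 0], 0]
    - [[0, 0, 1], [0, 0, 0], 0]
    - [[0, 0, 1], [0, 0, 0], 0]
    - [[0, 0, 0], [0, 0, 0], 0]
    - [[0, 0, 0], [0, 0, 0], 0]

```text
time_s: 10.35
position: [491.3, 57.7, 140.4]
tcp_rot: [-2.996, -0.195, -0.803]
force: [-3.3, -0.4, 2.1]
width: 0.208
```

```bash
python3 q.py
```

```text
t 10.35 depth 25.59 tool-frame force [-1.83  0.01 -3.53] lat (tool) [0.34 0.08] tilt [ 0.0016 -0.0001 -0.0027]
```

Contact is felt: about 4.4 N, so roughly 2.5 mm of travel. Pressing on in small steps.

>>> jog_arm:
  rows:
    - [[-0.3, 0, 0.5], [0, 0, 0], 0]
    - [[0, 0, 0.5], [0, 0, 0], 0]
    - [[0, 0, 0.5], [0, 0, 0], 0]
    - [[0, 0, 0.5], [0, 0, 0], 0]
    - [[0, 0, 0.5], [0, 0, 0], 0]
    - [[0, 0, 0.5], [0, 0, 0], 0]
    - [[0, 0, 0.5], [0, 0, 0], 0]
    - [[0, 0, 0.5], [0, 0, 0], 0]
    - [[0, 0, 0], [0, 0, 0], 0]
    - [[0, 0, 0], [0, 0, 0], 0]

```text
time_s: 11.18
position: [493.1, 57.9, 136.8]
tcp_rot: [-2.996, -0.195, -0.804]
force: [-1.8, 0.6, 3.9]
width: 0.207
```

```bash
python3 q.py
```

```text
t 11.1833 depth 29.66 tool-frame force [ 0.53 -0.78 -4.25] lat (tool) [0.16 0.11] tilt [ 0.0017 -0.0005 -0.0028]
```

>>> jog_arm:
  rows:
    - [[0, 0, 0.5], [0, 0, 0], 0]
    - [[0, 0, 0.5], [0, 0, 0], 0]
    - [[0, 0, 0.5], [0, 0, 0], 0]
    - [[0, 0, 0.5], [0, 0, 0], 0]
    - [[0, 0, 0], [0, 0, 0], 0]
    - [[0, 0, 0], [0, 0, 0], 0]
    - [[0, 0, 0], [0, 0, 0], 0]
    - [[0, 0, 0], [0, 0, 0], 0]
    - [[0, 0, 0], [0, 0, 0], 0]
    - [[0, 0, 0], [0, 0, 0], 0]

```text
time_s: 12.02
position: [494.0, 58.0, 135.0]
tcp_rot: [-2.996, -0.195, -0.803]
force: [-0.9, 0.3, 4.4]
width: 0.21
```

```bash
cat >> q.py <<'E'
d=cap('side','dq'); P=pts(d); C=cv2.cvtColor(d['color'],cv2.COLOR_RGB2HSV).astype(int)
m=(C[...,0]>100)&(C[...,0]<118)&(C[...,1]>110)&(np.hypot(P[...,0]-625,P[...,1]-76)<130)&(P[...,2]>90)
q=P[m]; print('cover',len(q),'z pct',np.percentile(q[:,2],[2,50,98]).round(1))
E
python3 q.py
```

```text
t 12.0167 depth 31.65 tool-frame force [ 1.45 -0.41 -4.29] lat (tool) [0.07 0.12] tilt [ 0.0017 -0.0004 -0.0028]
cover 1914 z pct [110.7 114.7 118.1]
```

>>> jog_arm:
  rows:
    - [[0, 0, 0.4], [0, 0, 0], 0]
    - [[0, 0, 0.4], [0, 0, 0], 0]
    - [[0, 0, 0.4], [0, 0, 0], 0]
    - [[0, 0, 0], [0, 0, 0], 0]
    - [[0, 0, 0], [0, 0, 0], 0]
    - [[0, 0, 0], [0, 0, 0], 0]
    - [[0, 0, 0], [0, 0, 0], 0]
    - [[0, 0, 0], [0, 0, 0], 0]
    - [[0, 0, 0], [0, 0, 0], 0]
    - [[0, 0, 0], [0, 0, 0], 0]

```text
time_s: 12.9
position: [494.6, 58.1, 134.0]
tcp_rot: [-2.996, -0.195, -0.803]
force: [-1.8, 0.8, 5.2]
width: 0.207
```

```bash
python3 q.py
```

```text
t 12.9 depth 32.85 tool-frame force [ 1.19 -0.99 -5.34] lat (tool) [0.05 0.09] tilt [ 0.0016 -0.0003 -0.0027]
cover 1189 z pct [114.6 134.8 151.8]
```

The cover has popped up, with its front edge at about z 152. Withdrawing straight along the axis.

>>> jog_arm:
  rows:
    - [[0, 0, -3], [0, 0, 0], 0]
    - [[0, 0, -6], [0, 0, 0], 0]
    - [[0, 0, -9], [0, 0, 0], 0]
    - [[0, 0, -12], [0, 0, 0], 0]
    - [[0, 0, -15], [0, 0, 0], 0]
    - [[0, 0, -15], [0, 0, 0], 0]
    - [[0, 0, -18], [0, 0, 0], 0]
    - [[0, 0, -18], [0, 0, 0], 0]
    - [[0, 0, -14], [0, 0, 0], 0]
    - [[0, 0, -10], [0, 0, 0], 0]

```text
time_s: 13.78
position: [433.7, 50.3, 238.2]
tcp_rot: [-2.997, -0.195, -0.801]
force: [-0.3, -0.4, -0.4]
width: 0.209
```

>>> jog_arm:
  rows:
    - [[0, 0, 0], [0, -0.06, 0], 0]
    - [[0, 0, 0], [0, -0.07, 0], 0]
    - [[0, 0, 0], [0, -0.07, 0], 0]
    - [[0, 0, 0], [0, -0.07, 0], 0]
    - [[0, 0, 0], [0, -0.07, 0], 0]
    - [[0, 0, 0], [0, -0.07, 0], 0]
    - [[0, 0, 0], [0, -0.07, 0], 0]
    - [[0, 0, 0], [0, -0.0436, 0], 0]
    - [[0, 0, 0], [0, 0, 0.07], 0]
    - [[0, 0, 0], [0, 0, 0], 0]

```text
time_s: 14.62
position: [434.2, 50.3, 236.8]
tcp_rot: [3.14, 0.092, -0.006]
force: [-0.5, -0.7, -0.6]
width: 0.21
```

```bash
python3 - <<'E'
from h import *
go([446.5,-274,235],down(.06))
E
sed -n 2,2p q.py | head -1; python3 q.py | tail -1
```

```text
t 14.62 tool shift [ -6.7 324.5   1.9] per row 10 [-0.67 32.45  0.19] F [-0.5 -0.7 -0.6] w 0.21
turn [-0.      0.0036 -0.0014] shift after turn [ -7.1 324.5   1.8]
p,r,s=pose(); print('t',s['time_s'],'depth',round((p-HOLE)@AX+L,2),'tool-frame force',r.inv().apply(s['force']).round(2),'lat (tool)',r.inv().apply(p-HOLE).round(2)[:2],'tilt',(r.inv()*RT).as_rotvec().round(4))
cover 1193 z pct [114.8 134.7 151.8]
```

>>> jog_arm:
  rows:
    - [[0, 20, 0], [0, 0.0018, 0], 0]
    - [[-0.5, 32, 0], [0, 0.0018, 0], 0]
    - [[-1, 35, 0], [0, 0, 0], 0]
    - [[-1, 36, 0], [0, 0, 0], 0]
    - [[-1, 36, 0], [0, 0, 0], 0]
    - [[-1, 36, 0], [0, 0, 0], 0]
    - [[-1, 36, 0], [0, 0, 0], 0]
    - [[-1, 35, 0], [0, 0, 0], 0]
    - [[-0.5, 28, 1], [0, 0, 0], 0]
    - [[0, 18, 1], [0, 0, 0], 0]

```text
time_s: 15.5
position: [445.4, -263.8, 235.7]
tcp_rot: [3.14, 0.092, 0.004]
force: [0.7, 1.2, -0.8]
width: 0.207
```

>>> jog_arm:
  rows:
    - [[0, 9, 0], [0, 0, 0], 0]
    - [[0, 3.5, 0], [0, 0, 0], 0]
    - [[0, 0, 0], [0, 0, 0], 0]
    - [[0, 0, 0], [0, 0, 0], 0]
    - [[0, 0, 0], [0, 0, 0], 0]
    - [[0, 0, 0], [0, 0, 0], 0]
    - [[0, 0, 0], [0, 0, 0], 0]
    - [[0, 0, 0], [0, 0, 0], 0]
    - [[0, 0, 0], [0, 0, 0], 0]
    - [[0, 0, 0], [0, 0, 0], 0]

```text
time_s: 16.33
position: [447.5, -273.8, 235.8]
tcp_rot: [-3.14, -0.094, -0.006]
force: [-0.1, 1.0, 0.1]
width: 0.206
```

Run:
```python
from h import *
go([446.6,-274,107],down(.06))
d=cap('wrist','w5'); go([446.6,-274,107],down(.06)); T=d['cam_to_world']
def proj(p): c=np.linalg.inv(T)@np.r_[p,1]; return d['cx']+d['fx']*c[0]/-c[2], d['cy']+d['fy']*-c[1]/-c[2]
p,r,s=pose(); a=r.apply([0,0,1]); tip=p+L*a
x0,y0,f=225,150,6
c=cv2.resize(d['color'][y0:y0+100,x0:x0+110,::-1],None,fx=f,fy=f,interpolation=cv2.INTER_CUBIC)
for p_,col in((proj([446.5,-274,85]),(0,255,0)),(proj(tip),(255,0,255)),(proj(tip-75*a),(255,0,255))):
    cv2.drawMarker(c,(int((p_[0]-x0+.5)*f),int((p_[1]-y0+.5)*f)),col,cv2.MARKER_CROSS,16,1)
cv2.imwrite('pics/c5.png',c)
```

```text
t 16.33 tool shift [-1.400e+00  1.000e-01  1.288e+02] per row 10 [-1.400e-01  1.000e-02  1.288e+01] F [-0.1  1.   0.1] w 0.206
turn [ 0.     -0.0036  0.0001] shift after turn [-9.000e-01  1.000e-01  1.288e+02]
t 16.38 tool shift [-1.300e+00  1.000e-01  1.287e+02] per row 10 [-1.300e-01  1.000e-02  1.287e+01] F [-0.2  0.6 -1.3] w 0.211
turn [-0.     -0.0036 -0.    ] shift after turn [-9.000e-01  1.000e-01  1.287e+02]
```

View pics/c5.png

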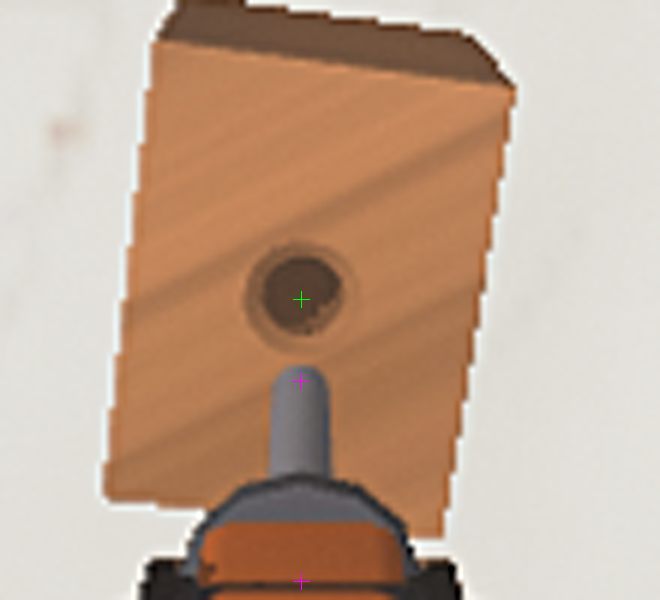

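>>> jog_arm:
  rows:
    - [[-0.9, 0.1, 3], [0, -0.0036, 0], 0]
    - [[0, 0, 6], [0, 0, 0], 0]
    - [[0, 0, 10], [0, 0, 0], 0]
    - [[0, 0, 10], [0, 0, 0], 0]
    - [[0, 0, 10], [0, 0, 0], 0]
    - [[0, 0, 10], [0, 0, 0], 0]
    - [[0, 0, 10], [0, 0, 0], 0]
    - [[0, 0, 10], [0, 0, 0], 0]
    - [[0, 0, 6], [0, 0, 0], 0]
    - [[0, 0, 3], [0, 0, 0], 0]

```text
time_s: 17.22
position: [446.0, -273.7, 156.1]
tcp_rot: [-3.139, -0.094, 0.003]
force: [0.3, -0.4, -0.8]
width: 0.21
```

```bash
python3 -c "
from h import *
go([446.5,-274,107],down(.06))"
```

```text
t 17.22 tool shift [ 0.6  0.4 49.1] per row 10 [0.06 0.04 4.91] F [ 0.3 -0.4 -0.8] w 0.21
turn [-0.0014  0.0017 -0.0002] shift after turn [ 0.5  0.3 49.1]
```

>>> jog_arm:
  rows:
    - [[0, 0, 3], [0, 0, 0], 0]
    - [[0, 0, 6], [0, 0, 0], 0]
    - [[0, 0, 8], [0, 0, 0], 0]
    - [[0, 0, 8], [0, 0, 0], 0]
    - [[0, 0, 8], [0, 0, 0], 0]
    - [[0, 0, 7], [0, 0, 0], 0]
    - [[0, 0, 5], [0, 0, 0], 0]
    - [[0, 0, 3], [0, 0, 0], 0]
    - [[0, 0, 0.5], [0, 0, 0], 0]
    - [[0, 0, 0], [0, 0, 0], 0]

```text
time_s: 18.05
position: [446.5, -274.1, 109.1]
tcp_rot: [-3.14, -0.094, 0.0]
force: [-0.4, 0.5, -0.6]
width: 0.208
```

```bash
python3 -c "
from h import *
go([446.5,-274,107],down(.06))"
```

```text
t 18.05 tool shift [-0.  -0.1  2.1] per row 10 [-0.   -0.01  0.21] F [-0.4  0.5 -0.6] w 0.208
turn [-0.0001  0.0002 -0.0002] shift after turn [-0.  -0.1  2.1]
```

>>> jog_arm:
  rows:
    - [[0, 0, 1], [0, 0, 0], 0]
    - [[0, 0, 1], [0, 0, 0], 0]
    - [[0, 0, 0.5], [0, 0, 0], 0]
    - [[0, 0, 0], [0, 0, 0], 0]
    - [[0, 0, 0], [0, 0, 0], 0.4]
    - [[0, 0, 0], [0, 0, 0], 0.4]
    - [[0, 0, 0], [0, 0, 0], 0.5]
    - [[0, 0, 0], [0, 0, 0], 0.5]
    - [[0, 0, 0], [0, 0, 0], 0.5]
    - [[0, 0, 0], [0, 0, 0], 0.5]

```text
time_s: 18.88
position: [446.6, -274.2, 106.8]
tcp_rot: [3.14, 0.094, 0.0]
force: [1.2, 0.4, -0.3]
width: 0.492
```

>>> jog_arm:
  rows:
    - [[0, 0, -5], [0, 0, 0], 0.5]
    - [[0, 0, -10], [0, 0, 0], 0.5]
    - [[0, 0, -20], [0, 0, 0], 0.5]
    - [[0, 0, -25], [0, 0, 0], 0.5]
    - [[0, 0, -25], [0, 0, 0], 0.5]
    - [[0, 0, -25], [0, 0, 0], 0.5]
    - [[0, 0, -25], [0, 0, 0], 0.5]
    - [[0, 0, -25], [0, 0, 0], 0.5]
    - [[0, 0, -20], [0, 0, 0], 0.5]
    - [[0, 0, -10], [0, 0, 0], 0.5]

```text
time_s: 19.72
position: [447.5, -274.8, 301.6]
tcp_rot: [3.136, 0.094, 0.008]
force: [0.3, 0.2, 1.0]
width: 0.498
```

Run:
```python
from fit import *
d=cap('wrist','w6');P=pts(d); C=cv2.cvtColor(d['color'],cv2.COLOR_RGB2HSV).astype(int)
r=np.hypot(P[...,0]-447,P[...,1]+273); o=(d['range_z']>0)&(r<30)&(C[...,0]<25)
q=P[o&(P[...,2]>98)&(P[...,2]<175)]; print('pin',fit(q,HAN,[447,-273,.06,0]))
d=cap('scene','s6');P=pts(d); C=cv2.cvtColor(d['color'],cv2.COLOR_RGB2HSV).astype(int)
m=(C[...,0]>100)&(C[...,0]<118)&(C[...,1]>130)&(np.hypot(P[...,0]-625,P[...,1]-76)<130)&(P[...,2]>90)
q=Rc.inv().apply(P[m]-np.array([575.6,68.95,0])); 
b=np.polyfit(q[:,0],q[:,2],1); print(len(q),'cover angle',-np.arctan(b[0]),q.min(0),q.max(0))
H=C2W([100,0,109]);print('hinge',H)
go([0,0,0])
```

```text
pin (array([ 4.46181152e+02, -2.73957118e+02,  6.23280578e-02,  1.95164883e-01]), np.float64(0.2802139987179828), 624)
1152 cover angle 0.39701523817618406 [-26.65272648 -79.74391808  99.00492461] [ 96.87139177  86.65617006 166.08045408]
hinge [674.71685298  82.21082405 109.        ]
t 19.82 tool shift [-431.4 -302.1  297.1] per row 10 [-43.14 -30.21  29.71] F [ 0.8  0.5 -0.7] w 0.498
```

Pin is seated and upright (fit error 0.3 mm), and the cover stands at about 0.40 rad. Next I'll grip the tab by its side edges from above and follow the arc.

```bash
cat >> h.py <<'E'
def tab(th,r=130,off=5): # world grip point -> TCP for straight-down tool
    return C2W([100-r*np.cos(th)+off*np.sin(th),0,109+r*np.sin(th)+off*np.cos(th)])-[0,0,env.pinch_z]
E
python3 - <<'E'
from h import *
print(tab(.397)); go(tab(.397)+[0,0,120],down(YAW),14)
d=dict(np.load('pics/s6.npz'));P=pts(d);C=cv2.cvtColor(d['color'],cv2.COLOR_RGB2HSV).astype(int)
q=Rc.inv().apply(P.reshape(-1,3)-np.array([575.6,68.95,0])).reshape(P.shape)
m=(C[...,2]<45)&(q[...,2]>140)&(q[...,2]<190)&(abs(q[...,0]+15)<50)&(abs(q[...,1])<50)
k=q[m];print(len(k),k.min(0),k.max(0),k.mean(0))
E
```

```text
[557.80258157  66.56888693 145.07606895]
t 19.82 tool shift [ 130.4 -334.3   34.3] per row 14 [  9.32 -23.88   2.45] F [ 0.8  0.5 -0.7] w 0.498
turn [ 0.0037 -0.004  -0.0732] shift after turn [ 154.7 -323.7   34.9]
142 [-30.9366412  -12.60492411 150.71983431] [  8.04458912  18.19915025 171.48466991] [-15.08912343   4.71385257 164.56544032]
```

>>> jog_arm:
  rows:
    - [[6, -15, 1], [0, 0, 0], 0.6]
    - [[10, -26, 2], [0, 0, 0], 0.6]
    - [[12, -31, 3], [0, 0, 0], 0.6]
    - [[12, -31, 3], [0, 0, 0], 0.6]
    - [[12, -31, 4], [0, 0, 0], 0.6]
    - [[12, -31, 4], [0, 0, 0], 0.6]
    - [[12, -31, 4], [0, 0, 0], 0.6]
    - [[12, -31, 4], [0, 0, 0], 0.6]
    - [[12, -31, 4], [0, 0, 0], 0.6]
    - [[12, -31, 4], [0, 0, 0], 0.6]

```text
time_s: 20.65
position: [540.4, 22.8, 261.5]
tcp_rot: [-3.14, -0.094, 0.005]
force: [0.7, 0.2, 0.4]
width: 0.598
```

>>> jog_arm:
  rows:
    - [[10, -26, 1], [0, 0, 0], 0.6]
    - [[5, -12, 0], [0, 0, 0], 0.6]
    - [[3, -7, 0], [0, 0, 0], 0.6]
    - [[0, 0, 0], [0, 0, -0.073], 0.6]
    - [[0, 0, 0], [0, 0, 0], 0.6]
    - [[0, 0, 0], [0, 0, 0], 0.6]
    - [[0, 0, 0], [0, 0, 0], 0.6]
    - [[0, 0, 0], [0, 0, 0], 0.6]
    - [[0, 0, 0], [0, 0, 0], 0.6]
    - [[0, 0, 0], [0, 0, 0], 0.6]

```text
time_s: 21.48
position: [556.3, 66.6, 262.8]
tcp_rot: [3.135, 0.207, 0.0]
force: [-0.3, -0.5, 0.5]
width: 0.599
```

Run:
```python
from h import *
d=cap('wrist','w7'); go(tab(.397),down(YAW),9)
P=pts(d);C=cv2.cvtColor(d['color'],cv2.COLOR_RGB2HSV).astype(int)
q=Rc.inv().apply(P.reshape(-1,3)-np.array([575.6,68.95,0])).reshape(P.shape)
m=(C[...,2]<70)&(q[...,2]>140)&(q[...,2]<185)&(abs(q[...,0]+15)<50)&(abs(q[...,1])<30)
k=q[m];print(len(k),k.min(0),k.max(0),k.mean(0))
```

```text
t 21.53 tool shift [  1.4   0.4 117.7] per row 9 [ 0.16  0.04 13.08] F [0.2 0.2 0.4] w 0.6
turn [ 0.     -0.0001 -0.001 ] shift after turn [  1.4   0.4 117.7]
1628 [-27.31692459 -14.76490248 154.80698542] [ 11.11487849  14.55081532 173.46229116] [ -7.82512168  -0.43595096 164.98819565]
```

View pics/w7.png

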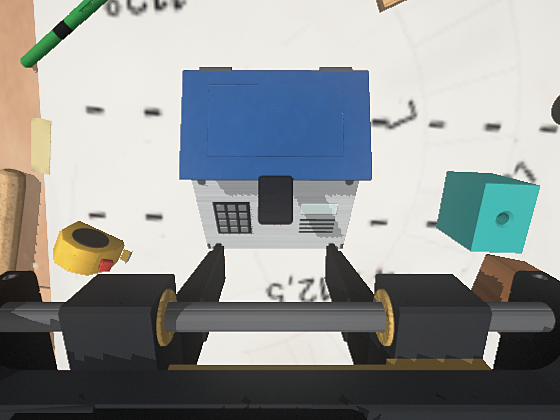

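The wrist view shows the cover ajar, the tab at (275,200) centred between the open jaws, and nothing else in the way. Descending.

>>> jog_arm:
  rows:
    - [[1.2, 0.3, 6], [0, 0, 0], 0.6]
    - [[0, 0, 12], [0, 0, 0], 0.6]
    - [[0, 0, 16], [0, 0, 0], 0.6]
    - [[0, 0, 18], [0, 0, 0], 0.6]
    - [[0, 0, 18], [0, 0, 0], 0.6]
    - [[0, 0, 18], [0, 0, 0], 0.6]
    - [[0, 0, 15], [0, 0, 0], 0.6]
    - [[0, 0, 10], [0, 0, 0], 0.6]
    - [[0, 0, 5], [0, 0, 0], 0.6]
    - [[0, 0, 0], [0, 0, 0], 0.6]
  force: 8

```text
time_s: 22.37
position: [556.5, 66.9, 142.8]
tcp_rot: [-3.135, -0.208, 0.005]
force: [1.1, -0.2, -1.1]
width: 0.6
```

>>> jog_arm:
  rows:
    - [[0, 0, 0], [0, 0, 0], 0.4]
    - [[0, 0, 0], [0, 0, 0], 0.36]
    - [[0, 0, 0], [0, 0, 0], 0.33]
    - [[0, 0, 0], [0, 0, 0], 0.3]
    - [[0, 0, 0], [0, 0, 0], 0.3]
    - [[0, 0, 0], [0, 0, 0], 0.28]
    - [[0, 0, 0], [0, 0, 0], 0.28]
    - [[0, 0, 0], [0, 0, 0], 0.28]
    - [[0, 0, 0], [0, 0, 0], 0.28]
    - [[0, 0, 0], [0, 0, 0], 0.28]
  force: 8

```text
time_s: 23.2
position: [557.8, 66.5, 145.1]
tcp_rot: [3.134, 0.208, 0.001]
force: [-0.3, -2.9, 2.2]
width: 0.313
```

Run:
```python
from h import *
go(tab(.397),down(YAW)); p,r,s=pose()
th=np.linspace(.4,1.9,31); X=np.array([r.inv().apply(tab(t)-tab(.4)) for t in th]); print(np.c_[th[1:],np.diff(X,axis=0)].round(2))
print(tab(1.85))
```

```text
t 23.2 tool shift [-0. -0.  0.] per row 10 [-0. -0.  0.] F [-0.3 -2.9  2.2] w 0.313
turn [ 0.0008 -0.0006 -0.0003] shift after turn [-0. -0.  0.]
[[ 0.45  2.91  0.   -5.82]
 [ 0.5   3.2   0.   -5.66]
 [ 0.55  3.48  0.   -5.5 ]
 [ 0.6   3.75  0.   -5.32]
 [ 0.65  4.01  0.   -5.12]
 [ 0.7   4.26  0.   -4.92]
 [ 0.75  4.5   0.   -4.7 ]
 [ 0.8   4.73  0.   -4.47]
 [ 0.85  4.95  0.   -4.22]
 [ 0.9   5.15  0.   -3.97]
 [ 0.95  5.34  0.   -3.71]
 [ 1.    5.52  0.   -3.44]
 [ 1.05  5.69  0.   -3.16]
 [ 1.1   5.84  0.   -2.87]
 [ 1.15  5.97  0.   -2.57]
 [ 1.2   6.09  0.   -2.27]
 [ 1.25  6.2  -0.   -1.96]
 [ 1.3   6.29 -0.   -1.65]
 [ 1.35  6.37 -0.   -1.34]
 [ 1.4   6.42 -0.   -1.02]
 [ 1.45  6.47 -0.   -0.69]
 [ 1.5   6.49 -0.   -0.37]
 [ 1.55  6.5  -0.   -0.04]
 [ 1.6   6.5  -0.    0.28]
 [ 1.65  6.48 -0.    0.61]
 [ 1.7   6.44 -0.    0.93]
 [ 1.75  6.38 -0.    1.25]
 [ 1.8   6.31 -0.    1.57]
 [ 1.85  6.23 -0.    1.88]
 [ 1.9   6.12 -0.    2.19]]
[714.99111101  87.59910902 213.78782515]
```

>>> jog_arm:
  rows:
    - [[2.9, 0, -5.8], [0, 0, 0], 0.28]
    - [[3.2, 0, -5.7], [0, 0, 0], 0.28]
    - [[3.5, 0, -5.5], [0, 0, 0], 0.28]
    - [[3.75, 0, -5.3], [0, 0, 0], 0.28]
    - [[4, 0, -5.1], [0, 0, 0], 0.28]
    - [[4.25, 0, -4.9], [0, 0, 0], 0.28]
    - [[4.5, 0, -4.7], [0, 0, 0], 0.28]
    - [[4.7, 0, -4.5], [0, 0, 0], 0.28]
    - [[4.95, 0, -4.2], [0, 0, 0], 0.28]
    - [[5.15, 0, -4], [0, 0, 0], 0.28]

```text
time_s: 24.03
position: [598.6, 71.9, 194.9]
tcp_rot: [3.134, 0.208, -0.001]
force: [-0.3, -5.4, -1.1]
width: 0.317
```

```bash
cat > c.py <<'E'
from h import *
def cover():
    d=cap('scene','sc');P=pts(d);C=cv2.cvtColor(d['color'],cv2.COLOR_RGB2HSV).astype(int)
    q=Rc.inv().apply(P.reshape(-1,3)-np.array([575.6,68.95,0])).reshape(P.shape)
    m=(C[...,0]>100)&(C[...,0]<118)&(C[...,1]>110)&(q[...,2]>100)&(q[...,2]<240)&(abs(q[...,1])<90)&(abs(q[...,0]-60)<120)
    k=q[m][:,[0,2]]; k=k[(abs(k-np.median(k,0))<100).all(1)]
    u=np.linalg.svd(k-k.mean(0),full_matrices=False)[2][0]; u*=np.sign(u[1])
    print('cover',len(k),'angle',np.arctan2(u[1],-u[0]).round(3),k.min(0).round(),k.max(0).round(), 'from hinge',np.arctan2(k[:,1].mean()-109,100-k[:,0].mean()).round(3))
E
python3 -c "
from c import *
go(tab(.9),down(YAW));cover()"
```

```text
t 24.03 tool shift [-0.1 -0.1 -0.2] per row 10 [-0.01 -0.01 -0.02] F [-0.3 -5.4 -1.1] w 0.317
turn [ 0.0009  0.0004 -0.0003] shift after turn [-0.1 -0.1 -0.2]
cover 33 angle 0.897 [ 11. 109.] [ 98. 226.] from hinge 0.879
```

>>> jog_arm:
  rows:
    - [[5.35, 0.2, -3.7], [0, 0, 0], 0.28]
    - [[5.5, 0.2, -3.4], [0, 0, 0], 0.28]
    - [[5.7, 0.1, -3.2], [0, 0, 0], 0.28]
    - [[5.85, 0, -2.9], [0, 0, 0], 0.28]
    - [[5.95, 0, -2.6], [0, 0, 0], 0.28]
    - [[6.1, 0, -2.3], [0, 0, 0], 0.28]
    - [[6.2, 0, -2], [0, 0, 0], 0.28]
    - [[6.3, 0, -1.6], [0, 0, 0], 0.28]
    - [[6.35, 0, -1.3], [0, 0, 0], 0.28]
    - [[6.4, 0, -1], [0, 0, 0], 0.28]

```text
time_s: 24.92
position: [658.1, 79.7, 218.8]
tcp_rot: [3.134, 0.208, 0.0]
force: [-0.6, -4.7, 1.0]
width: 0.314
```

```bash
python3 -c "
from c import *
go(tab(1.4),down(YAW));cover()"
```

```text
t 24.92 tool shift [-0.4 -0.3 -0.4] per row 10 [-0.04 -0.03 -0.04] F [-0.6 -4.7  1. ] w 0.314
turn [ 0.0002 -0.0003 -0.0002] shift after turn [-0.4 -0.3 -0.4]
cover 1154 angle 1.378 [ 78. 109.] [101. 213.] from hinge 1.369
```

>>> jog_arm:
  rows:
    - [[6.45, 0.2, -0.7], [0, 0, 0], 0.28]
    - [[6.5, 0.2, -0.4], [0, 0, 0], 0.28]
    - [[6.5, 0, 0], [0, 0, 0], 0.28]
    - [[6.5, 0, 0.3], [0, 0, 0], 0.28]
    - [[6.5, 0, 0.6], [0, 0, 0], 0.28]
    - [[6.45, 0, 0.9], [0, 0, 0], 0.28]
    - [[6.4, 0, 1.2], [0, 0, 0], 0.28]
    - [[6.3, 0, 1.6], [0, 0, 0], 0.28]
    - [[4, 0, 1.2], [0, 0, 0], 0.28]
    - [[2, 0, 0.7], [0, 0, 0], 0.28]

```text
time_s: 25.8
position: [715.5, 87.1, 213.4]
tcp_rot: [-3.134, -0.208, -0.002]
force: [-0.4, -3.1, 4.3]
width: 0.316
```

```bash
python3 -c "
from c import *
go(tab(1.85),down(YAW));cover()"
```

```text
t 25.8 tool shift [-0.5 -0.5 -0.4] per row 10 [-0.05 -0.05 -0.04] F [-0.4 -3.1  4.3] w 0.316
turn [-0.0001 -0.0013 -0.0002] shift after turn [-0.5 -0.5 -0.4]
cover 1921 angle 1.814 [ 97. 107.] [127. 207.] from hinge 1.818
```

Nearly open, at about 1.82 rad. A little further until the stop is felt.

>>> jog_arm:
  rows:
    - [[1, 0, 0.3], [0, 0, 0], 0.28]
    - [[1, 0, 0.3], [0, 0, 0], 0.28]
    - [[1, 0, 0.3], [0, 0, 0], 0.28]
    - [[1, 0, 0.3], [0, 0, 0], 0.28]
    - [[1, 0, 0.4], [0, 0, 0], 0.28]
    - [[0, 0, 0], [0, 0, 0], 0.28]
    - [[0, 0, 0], [0, 0, 0], 0.28]
    - [[0, 0, 0], [0, 0, 0], 0.28]
    - [[0, 0, 0], [0, 0, 0], 0.28]
    - [[0, 0, 0], [0, 0, 0], 0.28]

```text
time_s: 26.68
position: [719.8, 87.7, 211.8]
tcp_rot: [-3.135, -0.208, -0.002]
force: [1.1, -3.2, 5.2]
width: 0.317
```

```bash
python3 -c "
from c import *
go(tab(1.85),down(YAW));cover()"
```

```text
t 26.68 tool shift [-4.8 -0.6 -2. ] per row 10 [-0.48 -0.06 -0.2 ] F [ 1.1 -3.2  5.2] w 0.317
turn [-0.     -0.0011 -0.0003] shift after turn [-4.8 -0.6 -2. ]
cover 1970 angle 1.847 [ 98. 109.] [140. 235.] from hinge 1.853
```

>>> jog_arm:
  rows:
    - [[1, 0, 0.4], [0, 0, 0], 0.28]
    - [[1, 0, 0.4], [0, 0, 0], 0.28]
    - [[1, 0, 0.4], [0, 0, 0], 0.28]
    - [[1, 0, 0.4], [0, 0, 0], 0.28]
    - [[0, 0, 0], [0, 0, 0], 0.28]
    - [[0, 0, 0], [0, 0, 0], 0.28]
    - [[0, 0, 0], [0, 0, 0], 0.28]
    - [[0, 0, 0], [0, 0, 0], 0.28]
    - [[0, 0, 0], [0, 0, 0], 0.28]
    - [[0, 0, 0], [0, 0, 0], 0.28]

```text
time_s: 27.57
position: [721.8, 88.0, 210.7]
tcp_rot: [3.134, 0.208, -0.006]
force: [-6.5, -3.1, 9.4]
width: 0.314
```

```bash
python3 -c "
from c import *
go(tab(1.85),down(YAW));cover()"
```

```text
t 27.57 tool shift [-6.8 -0.5 -3.1] per row 10 [-0.68 -0.05 -0.31] F [-6.5 -3.1  9.4] w 0.314
turn [ 0.      0.0041 -0.0002] shift after turn [-6.8 -0.5 -3.1]
cover 1980 angle 1.85 [ 98. 107.] [130. 208.] from hinge 1.857
```

The stop is felt (−6.5 N) and vision reads 1.85. Releasing and leaving upwards.

>>> jog_arm:
  rows:
    - [[-0.5, 0, -0.3], [0, 0, 0], 0.28]
    - [[0, 0, 0], [0, 0, 0], 0.5]
    - [[0, 0, 0], [0, 0, 0], 0.6]
    - [[0, 0, 0], [0, 0, 0], 0.6]
    - [[0, 0, 0], [0, 0, 0], 0.6]
    - [[0, 0, 0], [0, 0, 0], 0.6]
    - [[0, 0, -4], [0, 0, 0], 0.6]
    - [[0, 0, -8], [0, 0, 0], 0.6]
    - [[0, 0, -15], [0, 0, 0], 0.6]
    - [[0, 0, -20], [0, 0, 0], 0.6]

```text
time_s: 28.45
position: [722.3, 88.1, 257.0]
tcp_rot: [-3.134, -0.208, 0.004]
force: [0.2, -0.9, 0.1]
width: 0.6
```

>>> jog_arm:
  rows:
    - [[0, 0, -20], [0, 0, 0], 0.6]
    - [[0, 0, -20], [0, 0, 0], 0.6]
    - [[0, 0, -20], [0, 0, 0], 0.6]
    - [[-10, 0, -20], [0, 0, 0], 0.6]
    - [[-20, 0, -10], [0, 0, 0], 0.6]
    - [[-25, 0, 0], [0, 0, 0], 0.6]
    - [[-25, 0, 0], [0, 0, 0], 0.6]
    - [[-25, 0, 0], [0, 0, 0], 0.6]
    - [[-15, 0, 0], [0, 0, 0], 0.6]
    - [[-5, 0, 0], [0, 0, 0], 0.6]

```text
time_s: 29.28
position: [597.8, 71.4, 350.2]
tcp_rot: [3.135, 0.208, 0.006]
force: [0.9, 0.3, 0.4]
width: 0.602
```

>>> jog_arm:
  rows:
    - [[0, 0, 0], [0, 0, 0], 0.6]
    - [[0, 0, 0], [0, 0, 0], 0.6]
    - [[0, 0, 0], [0, 0, 0], 0.6]
    - [[0, 0, 0], [0, 0, 0], 0.6]
    - [[0, 0, 0], [0, 0, 0], 0.6]
    - [[0, 0, 0], [0, 0, 0], 0.6]
    - [[0, 0, 0], [0, 0, 0], 0.6]
    - [[0, 0, 0], [0, 0, 0], 0.6]
    - [[0, 0, 0], [0, 0, 0], 0.6]
    - [[0, 0, 0], [0, 0, 0], 0.6]

```text
time_s: 30.12
position: [599.1, 71.5, 347.1]
tcp_rot: [3.135, 0.209, -0.0]
force: [-0.5, 0.9, -0.0]
width: 0.598
```

```bash
python3 -c "
from c import *
cover();cap('scene','sf');cap('side','df');go([0,0,0])"
```

```text
cover 1974 angle 1.848 [ 98. 106.] [131. 208.] from hinge 1.854
t 30.27 tool shift [-603.2   -8.4  347.1] per row 10 [-60.32  -0.84  34.71] F [-0.7 -0.1  0.3] w 0.597
```

View pics/df.png

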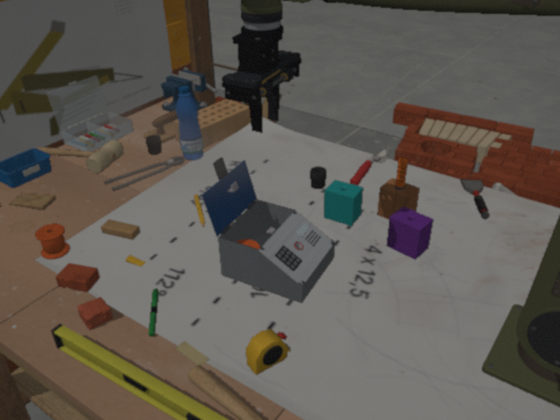

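The side view shows the cover standing fully open at (230,195) and the pin upright in the timber block at (401,172). The tape measure, marker and cup are where they were. The spacer is hidden behind the open cover. Handing in.

```bash
python3 -c "
from h import *
print(ticket.sign_off())"
```

```text
the job is handed in; nothing more can be done
None
```

The job is done and handed in at about 30 s of the 72 s allowed: the case is open and the pin is back in its block.

- **Release:** I pushed the pin squarely into the red-ringed hole and met the plunger about 23 mm in. The latch let go at about 33 mm depth, with about 6 N on the pin, and the cover popped to about 0.40 rad.
- **Pin:** I stood it back in its block. A fit to the wrist camera after release put it upright and seated, within about 0.3 mm of its starting place.
- **Cover:** I swung it by the tab until the stop pushed back with about 6.5 N in x (about 11–12 N in all). After I let go, it measured 1.85 rad from the scene camera.
- **Other checks:** The last reading showed no contact force on the gripper. In the last picture the tape measure, marker and cup looked unmoved.
- **Not confirmed:** The wood spacer is hidden behind the open cover in that picture, so I could not see it. The arm did not go near it.
- **Disagreement:** Partway through the swing, the camera's cover angle read up to about 0.03 rad below the commanded arc. It agreed with 1.85 rad at the stop.

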